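Draw out the vial tray with the tray hook

ROBOT

A 6-joint arm with a two-finger parallel gripper is mounted at the origin on a cart in front of the work surface, level with it; the furniture and walls round the work are solid. World frame = base frame: x ahead of the robot, y to its left, z up, the work surface at z = 0. Lengths are in mm, angles in rad, forces in N, time in s.
With the tool pointing down it reaches from about 250 to 775 mm from the base axis. Payload 8.9 kg.
Tool frame: the origin (TCP) lies on the mounting face of the last link; the fingertips stand 173 mm ahead of it and the grasp point (between the pads) lies 155 mm ahead of it; z points along the fingers, y is the line along which they close (so a half turn about z gives the same grasp; the last joint's range is limited). The gripper opens to 85 mm and grips with 20 to 120 N. Pads are 22 mm wide; open, the fingers measure 114 mm over their backs; the gripper's body (76 mm by 85 mm) begins 54 mm behind the grasp point. The pads swing forward as they close: fully open they stand 13 mm farther back than shut.
Start: joints at [-1.421, 0.291, -0.153, 1.127, 0, 1.431], TCP at [149.523, -503.257, 404.705] pointing down, gripper open.
Joint ranges: [-2.52, 2.52], [-0.91, 1.74], [-1.3, 1.37], [-1.96, 2.02], [-1.52, 1.47], [-3.14, 3.14]. Speed limits (rad/s): [2.22, 2.22, 2.79, 3.14, 3.14, 3.14].

INTERFACE

Orientations are given as a rotation vector (axis times angle).
In Python, from bench import telemetry, eyes, job_done, spotter gives the robot as it stands.
- The arm moves only by the tool send_rows, never from a script. Its arguments are lists of equal length, an entry for each row: "fingers": the closure, from 0 (fully open) to 1 (shut); "slide": the shift along the tool's x, y, z in m, a list of three; "spin": the turn about the tool's z in degrees. In form: {"fingers": [fingers, ...], "slide": [[dx, dy, dz], ...], "spin": [spin, ...]}. A call has exactly 5 rows; each row is the pose to reach, as a shift and turn from the pose commanded when the call began, along the tool's axes at that moment; what a row does not reach only later rows make up. A row lasts 1/10 s, in which the tool goes at most 50 mm and 8.59 degrees, less where a joint would pass 70% of its speed; a pose out of reach is approached as far as the arm can. A call with a gripper value outside its range is refused whole. The fingers move at their own pace and stop on an object; "grip_force" is the grip in N (left out, the last holds). Time passes only in rows, so rows that repeat a pose let the fingers close, or fill a call up. It gives the time, the measured TCP pose, the force, the opening and the grip force at its end, in the units of the state.
- telemetry.get_state(): the state, without advancing time (a new reading comes with each control period).
- eyes.camera(name): name is "scene" or "top"; returns (picture, depth): 400x640x3 uint8, red, green, blue; 400x640 float32, mm along the optical axis (not along the pixel's ray), 0 where there is no reading.
- eyes.camera_info(name): a dict with "K" (3x3 intrinsics, pixels), "position" and "rotation" of the camera in the world. Camera axes: x right, y down, z forward; pixel columns grow to the right and rows downward; lengths in mm; the calibration is good to about 2 mm. A picture is of the moment at which its call begins. camera_info takes no time and is no camera call.
- job_done(): hands the job in; it is judged then, once.
Trained networks look in the newest picture that a camera, given by its name, has taken for a name from the list of things; names that differ only in an ending like _2 or _b are one class to them, and where a whole thing is asked for, a point or a joint stands for the part that bears it (a point fixed in the world has none). Each returns a list of dicts, best first, with "conf" (0 to 1); they miss things now and then, are a little off and sometimes report something else, mostly with a low value. They report only what shows in the picture. A call takes as long as a camera call. They do not tell look-alikes from the thing itself.
- spotter.silhouettes(thing, camera): "pixels" (400x640 bool, what is visible of it) and "pixel" ([column, row] in pixels, amid what is visible of it).
- spotter.pinpoint(thing, camera): "pixel" ([column, row] in pixels: a listed point, or the origin of a listed thing).
The state is a dict: "clock": time; "joint_pos": joint angles; "joint_velocities": joint speeds; "joint_torque": joint torques, N m; "eef_pos": TCP position; "ee_rot": TCP orientation; "contact_force": force on the tool from outside, world axes, zero at the start; "moment": the same for the moment, N m; "grip_width": finger opening in mm; "gripper_force": force on a finger pad.
Only numpy, scipy, OpenCV 4.12 (cv2) and the standard library are available. Lean on these libraries where they do the work, as an engineer would, in place of code of your own. Each camera call takes 0.05 s, during which the arm holds its last target. There are 200 camera calls.

TASK

Take the orange-handled tray hook from its rest, hook its tip into the finger hole of the steel tray in the white vial chamber and pull the tray out to its stop, so that the blue vial rack comes out from under the hood still standing in the tray. Then lift the hook out of the hole and lay it back in its rest as you found it. Do not touch the chamber, the tray or the rack with the gripper or arm, or the rack with the hook, and do not knock over or push aside the things standing around.

Things in the scene. Friction and masses are not known exactly. Their poses are not given: they have to be found in the camera images.
- chamber: Fixed vial chamber: dark grey base 230 (x) x 214 (y) x 36 mm, white hood on it up to z = 156 mm, open in front. Origin: centre of its underside on the bench. Its front looks to its own -x; yaw varies. The base reaches to own x = -0.115, the hood only to -0.077. The base is a channel open in front, floor 14 mm above the bench, cheeks level with the tray.
- tray (a joint): Travel of the steel tray (m): 0 = fully in, front edge flush with the base; grows as it slides out along the chamber's own -x, to a stop at 0.090. Starts at 0 to 0.008. About 3 N of friction, more at speed; stays where it is left and cannot tip. Tray 171 mm wide; its flat front part with the hole, ahead of the hood, is 46 mm long.
- finger_hole (a point): Centre of the round vertical finger hole at the tray's top face, 36 mm above the bench; moves with the tray. Diameter 24 mm, sheet 4 mm thick, 18 mm of free space below the sheet. The tray's front edge is 23 mm from it, folded down to 21.5 mm above the bench. Axes as the chamber's: the tray slides out along -x, z up.
- rack: Blue vial rack with vials, 55 (x) x 150 (y) x 51 mm, 0.1 to 0.25 kg, origin at the centre of its underside, z up. It stands loose in the tray's fenced bay behind the flat front part (fences 10 to 12 mm high, about 13 mm of play fore and aft), 60 to 72 mm behind the hole.
- hook_grip (a point): Centre of the tray hook's orange handle, 110 (x) x 20 (y) x 20 (z) mm. Own x points along the handle to the hooked end, z is up as it lies in its rest. A steel rod 7 mm thick goes on along x and bends down (own -z) at x = 0.125 m. About 0.12 kg. Grip it from above across its 20 mm width, at the middle.
- hook_tip (a point): Lower end of the hook's down-turned tip, 125 mm along own x and 49 mm below the centre of the handle; tip 7 mm thick. Moves with the hook.
- rest_cradle (a point): Centre of the handle as it lies in its rest, 60 mm above the bench; x is the way the hook points there, z up. Fixed bare aluminium stand: base 120 x 56 x 10 mm, two uprights 7 mm thick at x = -43 and +43 mm from this point, each with a notch 27 mm wide, open and flared upward, floor 50 mm, top 76 mm above the bench. Behind it is a tall fixed black instrument (x over 0.55 m, y 0.01 to 0.37 m).
- bottle: Bystander: glass bottle with red cap, 63 x 63 x 146 mm, origin at its underside.
- jar: Bystander: small clear jar with black lid, 45 x 45 x 60 mm, origin at its underside.
- carton: Bystander: yellow carton 48 x 64 x 41 mm, origin at its underside.
- bench_timer: Bystander: white bench timer 26 x 62 x 62 mm, origin at its underside.
Not all that is in view belongs to the job. What is shaped like the part that bears rest_cradle but pink is not meant.

How it is judged (in metres and radians):
On the way, in this order (a step that is already met when the one before it is completed fails the run):
1. The hook's tip is down in the finger hole while the tray is still in (value of joint tray below 0.03 m and horizontal distance between hook_tip and finger_hole below 0.013 m and z of hook_tip in the frame of finger_hole below -0.004 m), for 0.1 s.
2. The tray has come out to its stop with the hook still in the hole (value of joint tray above 0.08 m and horizontal distance between hook_tip and finger_hole below 0.013 m and z of hook_tip in the frame of finger_hole below -0.004 m), for 0.1 s.
At the end, for the whole second after the job is handed in: The tray stands at least 80 mm out (stop at 90 mm) with the vial rack upright in its bay, and the hook lies in both notches of its rest, handle centre within 20 mm of the cradle's centre, pointing the way it was found, tip down (value of joint tray above 0.08 m and x of rack in the frame of finger_hole between 0.045 and 0.082 m and z of rack in the frame of finger_hole below 0.006 m and angle between rack's own z axis and vertical below 0.1 rad and horizontal distance between hook_grip and rest_cradle below 0.02 m and z of hook_grip in the frame of rest_cradle between -0.006 and 0.006 m and x of hook_tip in the frame of rest_cradle above 0.1 m and angle between hook_grip's own z axis and vertical below 0.15 rad); the robot touches nothing.
It fails at once if The gripper or arm touches the chamber, the tray or its base (contact force between any of the fingers, the arm and chamber above 1 N).
It fails at once if The vial rack is touched by the gripper, the arm or the hook (contact force between any of the fingers, the arm, tray_hook and rack above 0.5 N).
It fails at once if A thing standing around is pushed more than 20 mm or tipped over (distance of any of bottle, jar, carton, bench_timer from where it was at the start of the episode above 0.02 m or angle between any of bottle, jar, carton, bench_timer's own z axis and vertical above 0.5 rad).
It also fails if it takes over 54 s, if anything falls off the work surface, if the arm or the gripper's body presses on something with over 40 N, if the wrist force passes 120 N, or if a joint passes its speed limit or range.

## Working session

There is one attempt and no reset: what is moved stays moved. The work goes in short steps, Python scripts to look and compute and a tool call to move; the robot and the scene stay as the last step left them, time stands still between calls to the robot, and variables do not carry over. Pictures are saved under pics/ and viewed, at most 10 in all, crops included, and the job is handed in when it is done.

Besides the shell and the picture viewer there is one more tool, called by a JSON object that holds its "api" and its "payload", one argument or row to a line. send_rows: Moves the arm, as the interface text tells. Its arguments: {"type":"object","properties":{"fingers":{"type":"array"},"slide":{"type":"array"},"spin":{"type":"array"},"grip_force":{"type":"number"}},"required":["fingers","slide","spin"]}

```bash
mkdir -p pics; cat > h.py <<'E'
import numpy as np, cv2
from bench import telemetry, eyes, job_done, spotter
def cam(n): 
    i=eyes.camera_info(n); return np.array(i["K"]),np.array(i["position"]).ravel(),np.array(i["rotation"])
def Rm(r):
    r=np.array(r,float); return r if r.shape==(3,3) else cv2.Rodrigues(r)[0]
def ray(n,px):
    K,p,R=cam(n); return p,Rm(R)@np.linalg.inv(K)@np.array([px[0],px[1],1.])
def atz(n,px,z):
    p,d=ray(n,px); return p+d*(z-p[2])/d[2]
def cloud(n,depth):
    K,p,R=cam(n); v,u=np.mgrid[:400,:640]
    c=np.stack([u,v,np.ones_like(u)],-1)@np.linalg.inv(K).T*depth[...,None]
    return c@Rm(R).T+p
E
python3 - <<'E'
from h import *
np.set_printoptions(precision=1,suppress=True)
for n in("top","scene"):
    im,d=eyes.camera(n); cv2.imwrite(f"pics/{n}0.png",im[...,::-1]); np.save(n+"_d.npy",d)
    print(n,cam(n)[1]); P=cloud(n,d)
    for t,z in(("finger_hole",36),("hook_grip",60),("hook_tip",11),("rest_cradle",60),("chamber",0)):
        for r in spotter.pinpoint(t,n)[:3]: print(t,round(r["conf"],2),np.array(r["pixel"]),atz(n,r["pixel"],z))
    for t in("chamber","hook_grip","tray","rack","bottle","jar","carton","bench_timer"):
        for r in spotter.silhouettes(t,n)[:2]:
            m=r["pixels"]&(d>0); q=P[m]
            print(t,round(r["conf"],2),r["pixel"],m.sum(),np.percentile(q,[2,50,98],axis=0).tolist() if m.sum() else "")
print(telemetry.get_state())
E
```

```text
top [ 385.1    1.7 1309.6]
finger_hole 0.82 [363.  178.1] [ 663.2 -152.4   36. ]
hook_grip 0.81 [257.5 244.3] [441.9 205.9  60. ]
hook_tip 0.59 [222.7 228.1] [501.9 334.   11. ]
rest_cradle 0.8 [397.  242.8] [ 438.1 -253.5   60. ]
rest_cradle 0.76 [310.7 238.4] [457.9  30.5  60. ]
chamber 0.61 [362.8 159.1] [ 740.4 -158.5    0. ]
chamber 0.83 [366.6, 148.5] 5226 [[626.9117075913725, -272.52250100405575, 17.845444525089874], [728.5720975680231, -161.46289263116293, 154.79516801459158], [857.3804732099387, -52.91126502608954, 160.20367429591147]]
chamber 0.66 [248.6, 239.9] 264 [[415.9393902368688, 166.69834016381407, 1.1208149753563879], [449.57173105845186, 226.07278696569801, 68.47661723367708], [494.24900921371756, 315.2429451222887, 74.15644262281175]]
hook_grip 0.62 [253.0, 241.1] 250 [[415.91005736350434, 166.57472611683568, 8.42036108666373], [445.7368330883637, 215.83352634008406, 68.77558740849202], [476.2499963453703, 272.34425666666243, 74.22757884437647]]
tray 0.84 [361.0, 176.7] 876 [[617.0397153556639, -225.188780938185, 23.759511162520994], [657.0836813349731, -145.4100
[... 2759 characters left out ...]
607856228192], [476.3020871297254, 266.8833580266842, 58.81176907031727]]
bench_timer 0.58 [190.5, 258.4] 334 [[571.1553353807021, 415.1963884326816, 6.52128117865223], [586.0166239134708, 446.863629850895, 43.7014172064695], [606.3700746932342, 471.3241574205338, 65.76828887562047]]
{'clock': 1.4, 'joint_pos': array([-1.4,  0.3, -0.2,  1.1, -0. ,  1.4]), 'joint_velocities': array([ 0.,  0.,  0.,  0.,  0., -0.]), 'joint_torque': array([ -0. , -53.7,  33.2,   0. ,  -0. ,   0. ]), 'eef_pos': array([ 149.5, -503.2,  404.7]), 'ee_rot': array([-3.1, -0.5,  0. ]), 'contact_force': array([-0.2,  0.1,  0.3]), 'moment': array([ 0.1,  0. , -0. ]), 'gripper_force': 0.0, 'grip_width': 85.41581818138074}
```

```bash
python3 - <<'E'
from h import *
np.set_printoptions(precision=2,suppress=True)
a=cv2.imread("pics/top0.png");b=cv2.imread("pics/scene0.png")
cv2.imwrite("pics/v1.png",cv2.resize(a[110:310,160:480],None,fx=2.5,fy=2.5,interpolation=cv2.INTER_CUBIC)[:600])
cv2.imwrite("pics/v2.png",cv2.resize(b[110:310,160:480],None,fx=2.5,fy=2.5,interpolation=cv2.INTER_CUBIC)[:600])
for n,im in(("top",a),("scene",b)):
    P=cloud(n,np.load(n+"_d.npy"))
    hsv=cv2.cvtColor(im,cv2.COLOR_BGR2HSV)
    m=(hsv[...,0]>5)&(hsv[...,0]<22)&(hsv[...,1]>120)&(hsv[...,2]>90)&(abs(P[...,0]-445)<80)&(abs(P[...,1]-218)<90)
    mt=m&(P[...,2]>62)&(P[...,2]<78)
    v,u=np.nonzero(mt); 
    q=P[mt][:,:2]; c,(w,h),an=cv2.minAreaRect(q.astype(np.float32)); print(n,"orange",mt.sum(),"rect",c,w,h,an,"z",np.median(P[mt][:,2]))
    # image-derived: backproject orange pixels to z=70
    r=np.array([atz(n,(x,y),70)[:2] for x,y in zip(u,v)]); print(" z70 mean",r.mean(0),cv2.minAreaRect(r.astype(np.float32)))
    # hood top
    mh=(P[...,2]>151)&(P[...,2]<161)&(P[...,0]>600)&(P[...,1]>-320)&(P[...,1]<0)
    print(" hood",cv2.minAreaRect(P[mh][:,:2].astype(np.float32)),mh.sum(), cv2.fitLine(P[mh][:,:2].astype(np.float32),2,0,.01,.01).ravel())
    # tray top
    mt=(abs(P[...,2]-36)<4)&(P[...,0]>590)&(P[...,0]<720)&(P[...,1]>-290)&(P[...,1]<-30)
    print(" base top",cv2.minAreaRect(P[mt][:,:2].astype(np.float32)),mt.sum())
    mm=(P[...,2]>-100)&(P[...,2]<155)&(P[...,0]>400)&(P[...,0]<680)&(P[...,1]>-420)&(P[...,1]<400)
E
```

```text
top orange 169 rect (445.89727783203125, 215.1075439453125) 109.69252014160156 17.983997344970703 64.43624877929688 z 69.59308858934605
 z70 mean [446.21 214.77] ((445.62335205078125, 214.29452514648438), (109.29320526123047, 18.083572387695312), 64.4123764038086)
 hood ((891.6438598632812, -160.24618530273438), (316.80126953125, 484.7569580078125), 89.74024963378906) 3856 [   1.      0.02  777.78 -168.1 ]
 base top ((659.562744140625, -144.49713134765625), (213.0659942626953, 65.25192260742188), 77.30020141601562) 858
scene orange 225 rect (438.9408264160156, 213.3943328857422) 113.29631042480469 25.036409378051758 63.233272552490234 z 69.13240833092004
 z70 mean [438.23 216.21] ((435.8564758300781, 215.7377166748047), (112.28046417236328, 28.45673370361328), 63.57229232788086)
 hood ((900.8892211914062, -193.5238800048828), (215.3267822265625, 495.4649963378906), 82.83043670654297) 1556 [   1.     -0.1   774.88 -179.78]
 base top ((661.2857055664062, -149.51116943359375), (220.4236602783203, 105.07839965820312), 86.3215103149414) 608
```

View pics/v1.png

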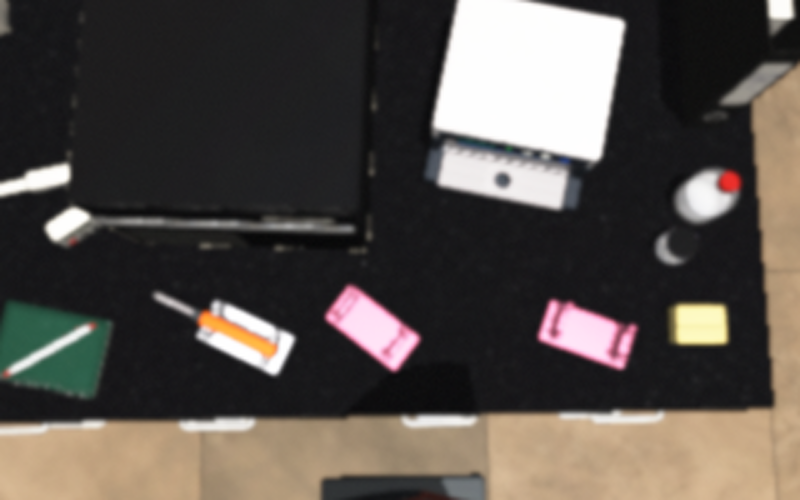

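View pics/v2.png

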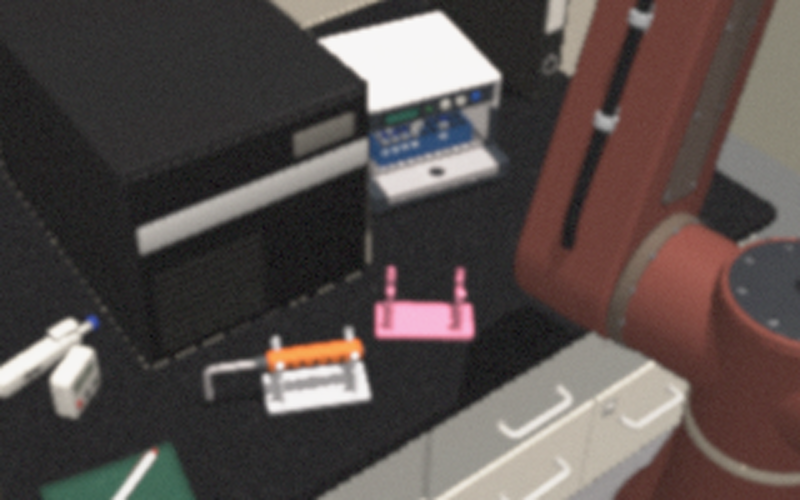

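```bash
cat >> h.py <<'E'
def plan(x,y,z,yaw,n=None):
    """tool-frame delta to TCP target; yaw(deg) of tool x axis. """
    s=telemetry.get_state(); R=Rm(s["ee_rot"]); p=np.array(s["eef_pos"])
    cur=np.degrees(np.arctan2(R[1,0],R[0,0]))
    d=R.T@(np.array([x,y,z])-p)/1000; sp=-((yaw-cur+180)%360-180)
    print("t",round(s["clock"],2),"tcp",p.round(1),"xyaw",round(cur,2),"zaxis",R[:,2].round(3),"j",np.round(s["joint_pos"],2),"F",np.round(s["contact_force"],1),"w",round(s["grip_width"],1))
    print("d",d.round(4),"spin",round(sp,2)); return d,sp
E
python3 - <<'E'
from h import *
np.set_printoptions(precision=2,suppress=True)
a=cv2.imread("pics/top0.png").astype(int);P=cloud("top",np.load("top_d.npy"))
g=a.sum(2)/3
print(g[176:190,352:370].round().astype(int))
for n in("top","scene"):
    im=cv2.imread(f"pics/{n}0.png"); g=im.mean(2); cx,cy=((361,182) if n=="top" else (334.5,178))
    v,u=np.mgrid[:400,:640]; w=np.clip(130-g,0,None)*(np.hypot(u-cx,v-cy)<5); c=((w*u).sum()/w.sum(),(w*v).sum()/w.sum()); print(n,c,atz(n,c,36),atz(n,c,33))
mt=(abs(P[...,2]-36)<5)&(P[...,0]>590)&(P[...,0]<720)&(P[...,1]>-290)&(P[...,1]<-30)
for uu in range(334,392,4):
    vs=np.nonzero(P[150:210,uu,2]>25)[0]; print(uu,vs.max()+150,atz("top",(uu,vs.max()+150.5),36)[:2],end=";")
print()
m=(a.min(2)>200).astype(np.uint8); m[160:]=0; m[:,:330]=0;m[:,415:]=0
u,v=np.nonzero(m)[::-1]; r=np.array([atz("top",(x,y),156)[:2] for x,y in zip(u,v)],np.float32); rc=cv2.minAreaRect(r); print("hood",rc,cv2.boxPoints(rc))
plan(446,215,330,64.4)
E
```

```text
[[236 236 236 237 238 238 237 236 233 231 228 226 225 226 221 209 199 202]
 [236 236 237 239 240 239 238 234 232 232 233 235 235 234 231 229 226 225]
 [237 237 238 240 240 237 230 216 204 206 216 229 236 238 237 236 236 235]
 [237 238 239 239 238 229 200 163 141 141 162 200 229 237 239 239 238 237]
 [237 238 239 240 235 214 165 119  98  93 106 157 210 233 238 239 238 238]
 [236 237 239 240 234 201 146 105  92  86  83 122 187 227 237 238 239 238]
 [236 238 240 240 234 202 147 107  94  90  88 118 183 227 237 238 239 239]
 [238 239 241 241 237 216 170 125 106 100 108 146 203 231 237 238 238 238]
 [238 239 241 242 240 232 206 169 144 135 148 186 224 236 238 238 238 238]
 [236 237 239 240 240 238 231 215 199 193 202 224 235 239 239 238 238 238]
 [216 223 229 233 235 236 235 232 230 230 232 236 239 240 240 239 238 238]
 [151 166 185 199 210 216 221 227 230 233 234 236 238 239 239 239 239 238]
 [ 70  88 108 124 138 151 165 183 196 207 215 221 226 230 234 236 237 238]
 [ 30  36  44  53  61  72  86 105 122 137 151 164 181 196 209 218 224 229]]
top (np.float64(360.8366800535474), np.float64(18
[... 358 characters left out ...]
 -133.88];362 189 [ 623.28 -147.48];366 190 [ 619.54 -161.07];370 190 [ 619.28 -174.79];374 203 [ 573.97 -186.66];378 192 [ 611.8  -201.92];382 193 [ 608.07 -215.47];386 193 [ 607.81 -229.16];390 192 [ 611.03 -243.02];Traceback (most recent call last):
  File "<stdin>", line 14, in <module>
  File "h.py", line 10, in atz
    p,d=ray(n,px); return p+d*(z-p[2])/d[2]
        ~~~^^^^^^
  File "h.py", line 8, in ray
    K,p,R=cam(n); return p,Rm(R)@np.linalg.inv(K)@np.array([px[0],px[1],1.])
          ~~~^^^
  File "h.py", line 4, in cam
    i=eyes.camera_info(n); return np.array(i["K"]),np.array(i["position"]).ravel(),np.array(i["rotation"])
ValueError: time passes only in moves, steps and waits
```

```bash
sed -i 's/^def cam/from functools import lru_cache\n@lru_cache\ndef cam/' h.py
python3 - <<'E'
from h import *
plan(446,215,330,64.4)
E
```

```text
t 1.4 tcp [ 149.5 -503.2  404.7] xyaw 16.55 zaxis [-0.  0. -1.] j [-1.42  0.29 -0.15  1.13 -0.    1.43] F [-0.2  0.1  0.3] w 85.4
d [ 0.4888 -0.6041  0.0747] spin -47.85
```

```bash
cat >> h.py <<'E'
def sim(p,yaw,tgt,dyaw,n):
    """n calls; per-call total (slide, spin) from pose p,yaw(tool x, tool down) to tgt turning dyaw in world"""
    p=np.array(p,float); st=(np.array(tgt)-p)/n/1000
    for k in range(n):
        a=np.radians(yaw+k*dyaw/n); R=np.array([[np.cos(a),np.sin(a),0],[np.sin(a),-np.cos(a),0],[0,0,-1]])
        print((R.T@st).round(4).tolist(),"per row",(R.T@st/5).round(4).tolist(),"spin/row",round(-dyaw/n/5,2))
E
python3 - <<'E'
from h import *
sim([149.5,-503.2,404.7],16.55,[446,215,300],227.85,6)
E
```

```text
[0.0815, -0.1007, 0.0174] per row [0.0163, -0.0201, 0.0035] spin/row -7.6
[0.1262, -0.0292, 0.0174] per row [0.0252, -0.0058, 0.0035] spin/row -7.6
[0.1174, 0.0546, 0.0174] per row [0.0235, 0.0109, 0.0035] spin/row -7.6
[0.059, 0.1153, 0.0174] per row [0.0118, 0.0231, 0.0035] spin/row -7.6
[-0.0244, 0.1272, 0.0174] per row [-0.0049, 0.0254, 0.0035] spin/row -7.6
[-0.0975, 0.0852, 0.0174] per row [-0.0195, 0.017, 0.0035] spin/row -7.6
```

{"api": "send_rows", "payload": {
  "fingers": [0,0,0,0,0],
  "slide": [
    [0.016,-0.02,0.0035],
    [0.033,-0.04,0.007],
    [0.049,-0.06,0.0105],
    [0.065,-0.081,0.014],
    [0.0815,-0.101,0.0175]
  ],
  "spin": [-7.6,-15.2,-22.8,-30.4,-38]
}}

```text
clock: 1.9
eef_pos: [199.1, -382.2, 387.1]
ee_rot: [2.788, 1.447, -0.0]
contact_force: [0.4, -0.5, 0.1]
grip_width: 85.2
gripper_force: 0.0
```

{"api": "send_rows", "payload": {
  "fingers": [0,0,0,0,0],
  "slide": [
    [0.025,-0.006,0.0035],
    [0.05,-0.012,0.007],
    [0.076,-0.0175,0.0105],
    [0.101,-0.0235,0.014],
    [0.126,-0.029,0.0175]
  ],
  "spin": [-7.6,-15.2,-22.8,-30.4,-38]
}}

```text
clock: 2.4
eef_pos: [248.6, -262.8, 369.7]
ee_rot: [2.165, 2.276, -0.0]
contact_force: [0.2, -0.3, 1.0]
grip_width: 85.2
gripper_force: 0.0
```

{"api": "send_rows", "payload": {
  "fingers": [0,0,0,0,0],
  "slide": [
    [0.0235,0.011,0.0035],
    [0.047,0.022,0.007],
    [0.0705,0.033,0.0105],
    [0.094,0.0435,0.014],
    [0.1175,0.0545,0.0175]
  ],
  "spin": [-7.6,-15.2,-22.8,-30.4,-38]
}}

```text
clock: 2.9
eef_pos: [297.8, -143.0, 352.3]
ee_rot: [1.306, 2.856, -0.0]
contact_force: [1.1, -0.1, -0.0]
grip_width: 85.6
gripper_force: 0.0
```

{"api": "send_rows", "payload": {
  "fingers": [0,0,0,0,0],
  "slide": [
    [0.012,0.023,0.0035],
    [0.0235,0.046,0.007],
    [0.0355,0.069,0.0105],
    [0.047,0.092,0.014],
    [0.059,0.115,0.0175]
  ],
  "spin": [-7.6,-15.2,-22.8,-30.4,-38]
}}

```text
clock: 3.4
eef_pos: [346.9, -23.3, 334.8]
ee_rot: [0.305, 3.126, -0.0]
contact_force: [0.1, 0.1, -0.4]
grip_width: 85.3
gripper_force: 0.0
```

{"api": "send_rows", "payload": {
  "fingers": [0,0,0,0,0],
  "slide": [
    [-0.005,0.0255,0.0035],
    [-0.01,0.051,0.007],
    [-0.0145,0.076,0.0105],
    [-0.0195,0.102,0.014],
    [-0.0245,0.127,0.0175]
  ],
  "spin": [-7.6,-15.2,-22.8,-30.4,-38]
}}

```text
clock: 3.9
eef_pos: [396.2, 96.4, 317.2]
ee_rot: [-0.73, 3.055, -0.0]
contact_force: [0.2, -0.9, -0.2]
grip_width: 85.7
gripper_force: 0.0
```

{"api": "send_rows", "payload": {
  "fingers": [0,0,0,0,0],
  "slide": [
    [-0.0195,0.017,0.0035],
    [-0.039,0.034,0.007],
    [-0.0585,0.051,0.0105],
    [-0.078,0.068,0.014],
    [-0.0975,0.085,0.0175]
  ],
  "spin": [-7.6,-15.2,-22.8,-30.4,-38]
}}

```text
clock: 4.4
eef_pos: [445.4, 216.0, 299.6]
ee_rot: [-1.685, 2.651, -0.0]
contact_force: [0.3, -0.5, -0.6]
grip_width: 85.1
gripper_force: 0.0
```

```bash
python3 - <<'E'
from h import *
plan(446,215,214,-115.6)
E
```

```text
t 4.4 tcp [445.4 216.  299.6] xyaw -115.13 zaxis [ 0. -0. -1.] j [ 0.3   0.32 -0.4   0.84 -0.   -0.83] F [ 0.3 -0.5 -0.6] w 85.1
d [ 0.0006 -0.0009  0.0856] spin 0.47
```

{"api": "send_rows", "payload": {
  "fingers": [0,0,0,0,0],
  "slide": [
    [0,-0.001,0.02],
    [0.0005,-0.001,0.04],
    [0.0005,-0.001,0.06],
    [0.0005,-0.001,0.075],
    [0.0005,-0.001,0.086]
  ],
  "spin": [0,0,0,0,0]
}}

```text
clock: 4.9
eef_pos: [445.5, 213.9, 212.7]
ee_rot: [1.677, -2.656, -0.0]
contact_force: [0.3, -0.6, 0.5]
grip_width: 85.2
gripper_force: 0.0
```

{"api": "send_rows", "payload": {
  "fingers": [0.3,0.5,0.7,0.85,1],
  "slide": [
    [0,0,0],
    [0,0,0],
    [0,0,0],
    [0,0,0],
    [0,0,0]
  ],
  "spin": [0,0,0,0,0],
  "grip_force": 70
}}

```text
clock: 5.4
eef_pos: [446.1, 214.1, 214.5]
ee_rot: [-1.677, 2.655, -0.001]
contact_force: [-0.4, 0.2, 2.4]
grip_width: 18.8
gripper_force: 68.2
```

{"api": "send_rows", "payload": {
  "fingers": [1,1,1,1,1],
  "slide": [
    [0,0,0],
    [0,0,0],
    [0,0,0],
    [0,0,0],
    [0,0,0]
  ],
  "spin": [0,0,0,0,0]
}}

```text
clock: 5.9
eef_pos: [446.1, 214.1, 214.5]
ee_rot: [-1.677, 2.655, -0.001]
contact_force: [-0.5, 0.5, 5.4]
grip_width: 19.1
gripper_force: 68.3
```

```bash
python3 - <<'E'
from h import *
plan(446,215,214,-115.6)
for r in (telemetry.get_state(),): print(r["gripper_force"],r["moment"])
E
```

```text
t 5.9 tcp [446.1 214.1 214.5] xyaw -115.46 zaxis [ 0.001  0.    -1.   ] j [ 0.3   0.43 -0.51  0.63 -0.   -0.83] F [-0.5  0.5  5.4] w 19.1
d [-0.0008  0.0005  0.0005] spin 0.14
68.29066514968872 [-0.03732055  0.18321478 -0.03257496]
```

```bash
python3 - <<'E'
from h import *
sim([446.1,214.1,324],-115.46,[440,-112,324],0,2)
sim([440,-112,324],-115.46,[489,-107.5,278],-77.3,2)
E
```

```text
[0.1485, -0.0673, 0.0] per row [0.0297, -0.0135, 0.0] spin/row 0.0
[0.1485, -0.0673, 0.0] per row [0.0297, -0.0135, 0.0] spin/row 0.0
[-0.0126, -0.0212, 0.023] per row [-0.0025, -0.0042, 0.0046] spin/row 7.73
[-0.023, -0.0087, 0.023] per row [-0.0046, -0.0017, 0.0046] spin/row 7.73
```

{"api": "send_rows", "payload": {
  "fingers": [1,1,1,1,1],
  "slide": [
    [0,0,-0.01],
    [0,0,-0.03],
    [0,0,-0.06],
    [0,0,-0.09],
    [0,0,-0.11]
  ],
  "spin": [0,0,0,0,0]
}}

```text
clock: 6.4
eef_pos: [445.9, 214.0, 326.5]
ee_rot: [-1.676, 2.654, -0.001]
contact_force: [0.6, -0.1, -1.3]
grip_width: 18.8
gripper_force: 68.4
```

{"api": "send_rows", "payload": {
  "fingers": [1,1,1,1,1],
  "slide": [
    [0.02,-0.009,0],
    [0.05,-0.0225,0],
    [0.084,-0.038,0],
    [0.118,-0.0535,0],
    [0.1485,-0.067,0]
  ],
  "spin": [0,0,0,0,0]
}}

```text
clock: 6.9
eef_pos: [442.1, 49.6, 324.5]
ee_rot: [-1.677, 2.656, -0.001]
contact_force: [0.7, -0.3, -1.3]
grip_width: 19.4
gripper_force: 68.5
```

{"api": "send_rows", "payload": {
  "fingers": [1,1,1,1,1],
  "slide": [
    [0.034,-0.0155,0],
    [0.068,-0.031,0],
    [0.1,-0.045,0],
    [0.13,-0.059,0],
    [0.1485,-0.067,0]
  ],
  "spin": [0,0,0,0,0]
}}

```text
clock: 7.4
eef_pos: [438.9, -113.9, 324.5]
ee_rot: [-1.675, 2.657, -0.002]
contact_force: [0.2, -0.8, -1.9]
grip_width: 18.8
gripper_force: 68.5
```

{"api": "send_rows", "payload": {
  "fingers": [1,1,1,1,1],
  "slide": [
    [-0.0025,-0.004,0.0045],
    [-0.005,-0.0085,0.009],
    [-0.0075,-0.0125,0.014],
    [-0.01,-0.017,0.0185],
    [-0.0125,-0.021,0.023]
  ],
  "spin": [7,14.5,22.5,30.5,38.5]
}}

```text
clock: 7.9
eef_pos: [463.6, -109.6, 301.2]
ee_rot: [-0.699, 3.063, -0.0]
contact_force: [-0.0, -0.0, -1.5]
grip_width: 19.2
gripper_force: 68.4
```

{"api": "send_rows", "payload": {
  "fingers": [1,1,1,1,1],
  "slide": [
    [-0.0045,-0.0015,0.0045],
    [-0.009,-0.0035,0.009],
    [-0.014,-0.005,0.014],
    [-0.0185,-0.007,0.0185],
    [-0.023,-0.0085,0.023]
  ],
  "spin": [8,16,24,32,38.8]
}}

```text
clock: 8.4
eef_pos: [488.0, -107.1, 278.2]
ee_rot: [0.358, 3.121, -0.0]
contact_force: [-0.7, -0.7, -1.4]
grip_width: 19.1
gripper_force: 68.4
```

```bash
python3 - <<'E'
from h import *
plan(489,-107.5,278,167.2)
K,p,R=cam("top")
s=telemetry.get_state(); h=np.array(s["eef_pos"])-[0,0,154.5]; Rt=Rm(s["ee_rot"]); tip=h-Rt[:,0]*125-[0,0,49]; print("tip pred",tip)
for n in("top","scene"):
    im,d=eyes.camera(n); cv2.imwrite(f"pics/{n}1.png",im[...,::-1]); np.save(n+"_d1.npy",d)
    K,p,R=cam(n); q=Rm(R).T@(tip-p); print(n,"pred px",(K@q/q[2])[:2])
    for t in("hook_tip","finger_hole"):
        for r in spotter.pinpoint(t,n)[:2]: print(t,r["conf"],r["pixel"],atz(n,r["pixel"],tip[2] if t=="hook_tip" else 36))
    c=cv2.imread(f"pics/{n}1.png"); o=(270,120) if n=="top" else (240,110)
    cv2.imwrite(f"pics/v{n}1.png",cv2.resize(c[o[1]:o[1]+120,o[0]:o[0]+160],None,fx=5,fy=5,interpolation=cv2.INTER_CUBIC))
E
```

```text
t 8.4 tcp [ 488.  -107.1  278.2] xyaw 166.93 zaxis [ 0. -0. -1.] j [-0.36  0.36 -0.42  0.79 -0.   -0.13] F [-0.7 -0.7 -1.4] w 19.1
d [-0.0011 -0.0002  0.0002] spin -0.27
tip pred [ 609.76742194 -135.32882449   74.78912232]
top pred px [359.77845887 191.39483902]
finger_hole 0.58 [364.4, 181.9] [ 649.71691776 -156.69531202   36.        ]
scene pred px [340.09930177 175.65774877]
hook_tip 0.54 [337.7, 175.7] [ 614.49035857 -128.58882145   74.78912232]
finger_hole 0.96 [335.7, 177.7] [ 647.33290789 -149.24020759   36.        ]
```

View pics/vtop1.png

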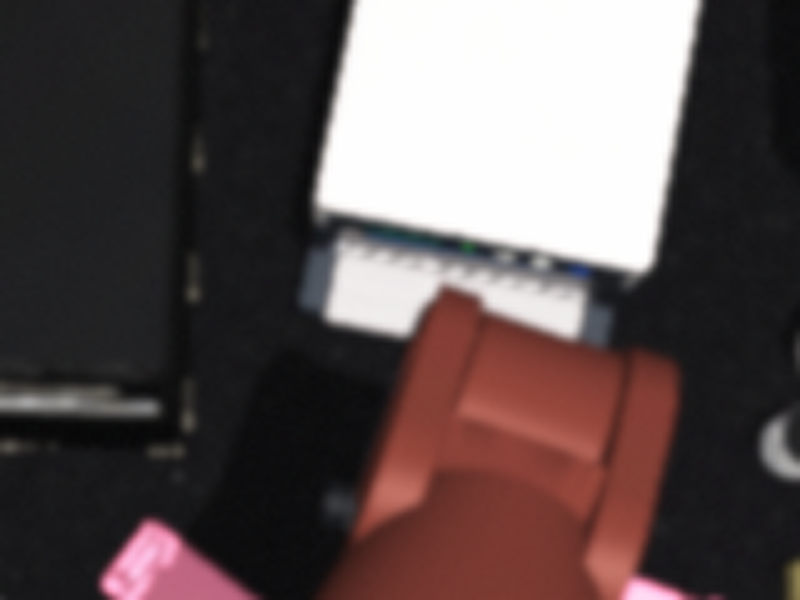

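View pics/vscene1.png

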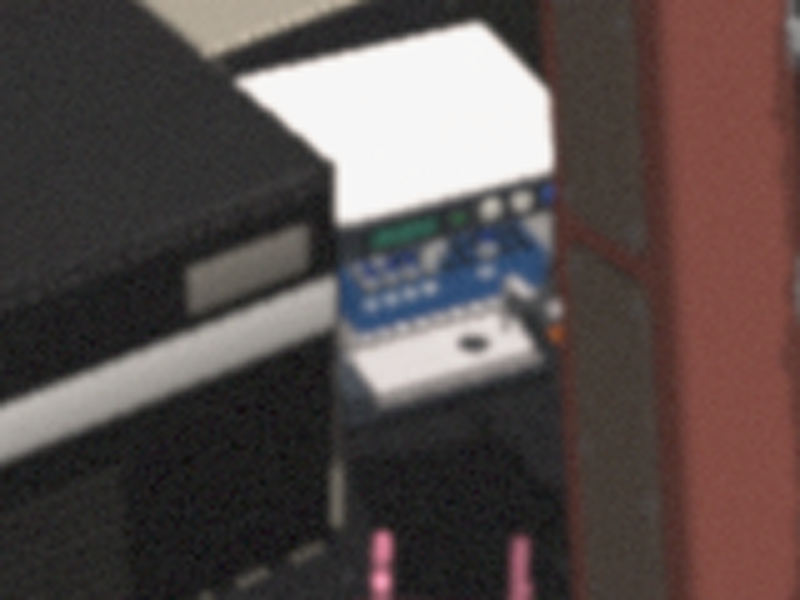

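```bash
python3 - <<'E'
from h import *
plan(529.2,-116.7,255.5,167.2)
E
```

```text
t 8.7 tcp [ 487.7 -107.1  278.2] xyaw 167.4 zaxis [ 0. -0. -1.] j [-0.36  0.35 -0.42  0.79 -0.   -0.14] F [ 0.5 -0.5 -0.8] w 19.0
d [-0.0426 -0.0003  0.0227] spin 0.2
```

{"api": "send_rows", "payload": {
  "fingers": [1,1,1,1,1],
  "slide": [
    [-0.012,0,0.006],
    [-0.026,0,0.013],
    [-0.036,0,0.019],
    [-0.0425,0,0.0227],
    [-0.0425,0,0.0227]
  ],
  "spin": [0,0,0,0,0]
}}

```text
clock: 9.2
eef_pos: [529.8, -116.6, 254.2]
ee_rot: [-0.348, -3.122, -0.0]
contact_force: [0.4, -0.5, -1.5]
grip_width: 18.8
gripper_force: 68.4
```

```bash
python3 - <<'E'
from h import *
plan(529.2,-116.7,227,167.2)
s=telemetry.get_state(); h=np.array(s["eef_pos"])-[0,0,154.5]; Rt=Rm(s["ee_rot"]); tip=h-Rt[:,0]*125-[0,0,49]; print("tip pred",tip)
n="scene"; im,d=eyes.camera(n); im=np.ascontiguousarray(im[...,::-1]); cv2.imwrite("pics/scene2.png",im)
K,p,R=cam(n)
for q in(tip,tip+[0,0,49],[651,-144.5,36]): q=Rm(R).T@(np.array(q)-p); print("pred px",(K@q/q[2])[:2])
for t in("hook_tip","finger_hole"):
    for r in spotter.pinpoint(t,n)[:2]: print(t,r["conf"],r["pixel"])
cv2.imwrite("pics/v4.png",cv2.resize(im[150:200,305:365],None,fx=12,fy=12,interpolation=cv2.INTER_CUBIC))
E
```

```text
t 9.2 tcp [ 529.8 -116.6  254.2] xyaw 167.27 zaxis [-0.001  0.    -1.   ] j [-0.35  0.45 -0.34  0.78 -0.   -0.13] F [ 0.4 -0.5 -1.5] w 18.8
d [ 0.0006 -0.0002  0.0272] spin 0.07
tip pred [ 651.76503797 -144.16557695   50.63881629]
pred px [333.96369167 174.31406534]
pred px [334.5581268  163.02278224]
pred px [334.00156805 177.68078351]
hook_tip 0.53 [332.7, 175.2]
finger_hole 0.64 [338.8, 177.8]
finger_hole 0.43 [332.0, 176.0]
```

View pics/v4.png

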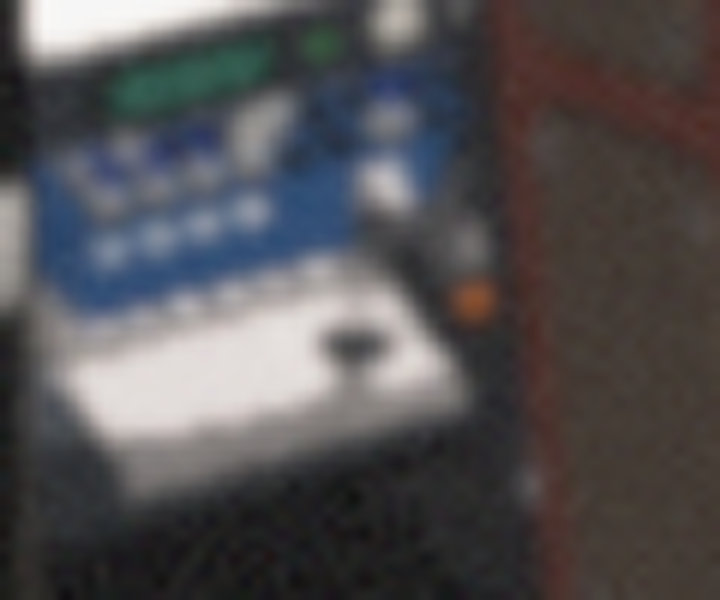

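```bash
python3 - <<'E'
from h import *
n="scene"; K,p,R=cam(n); s=telemetry.get_state(); h=np.array(s["eef_pos"])-[0,0,154.5]; Rt=Rm(s["ee_rot"])
im=cv2.imread("pics/scene2.png"); A=cv2.imread("pics/scene0.png")
x0,y0,f=320,150,20
big=np.hstack([cv2.resize(i[y0:y0+30,x0:x0+20+8],None,fx=14,fy=14,interpolation=cv2.INTER_LINEAR) for i in(A,im)])
for a,z in((55,0),(80,0),(100,0),(125,0),(125,-20),(125,-35),(125,-49)):
    q=Rm(R).T@(h-Rt[:,0]*a+[0,0,z]-p); u=(K@q/q[2])[:2]; print(a,z,u.round(1))
    cv2.circle(big,tuple(int(t) for t in ((u-[x0,y0]+.5)*14+[28*14,0])),2,(0,0,255),-1)
cv2.imwrite("pics/v5.png",big)
E
```

```text
55 0 [344.1 174.3]
80 0 [340.7 170.2]
100 0 [338. 167.]
125 0 [334.7 163. ]
125 -20 [334.4 167.7]
125 -35 [334.2 171.1]
125 -49 [334.1 174.3]
```

View pics/v5.png

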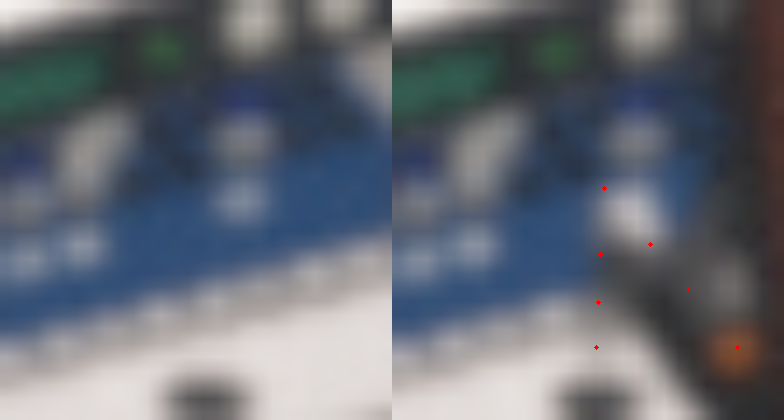

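```bash
python3 - <<'E'
from h import *
h=np.array([446.1,214.1,60]); a0=np.radians(64.54); u0=np.array([np.cos(a0),np.sin(a0),0])
out=[]
for n,x0,y0 in(("top",212,215),("scene",232,238)):
    K,p,R=cam(n); im=cv2.imread(f"pics/{n}0.png"); f=12 if n=="scene" else 12
    b=cv2.resize(im[y0:y0+45,x0:x0+33 if n=="x" else x0+66],None,fx=6,fy=6,interpolation=cv2.INTER_CUBIC)
    for a,z in((-55,10),(0,10),(55,10),(90,3.5),(125,3.5),(125,-25),(125,-49)):
        q=Rm(R).T@(h+u0*a+[0,0,z]-p); u=(K@q/q[2])[:2]
        cv2.circle(b,tuple(int(t) for t in ((u-[x0,y0]+.5)*6)),2,(0,255,0),-1)
    out.append(b)
cv2.imwrite("pics/v6.png",cv2.resize(np.vstack(out),None,fx=1.11,fy=1.11))
E
```

```text
(no output)
```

View pics/v6.png

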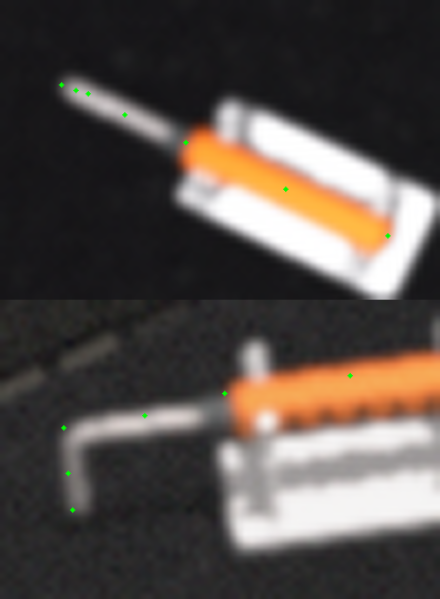

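{"api": "send_rows", "payload": {
  "fingers": [1,1,1,1,1],
  "slide": [
    [-0.002,0.001,0],
    [-0.002,0.001,0.005],
    [-0.002,0.001,0.01],
    [-0.002,0.001,0.015],
    [-0.002,0.001,0.019]
  ],
  "spin": [0,0,0,0,0]
}}

```text
clock: 9.85
eef_pos: [531.2, -115.8, 235.4]
ee_rot: [-0.349, -3.122, -0.0]
contact_force: [0.2, -0.9, -1.0]
grip_width: 19.3
gripper_force: 68.4
```

{"api": "send_rows", "payload": {
  "fingers": [1,1,1,1,1],
  "slide": [
    [0,0,0.003],
    [0,0,0.006],
    [0,0,0.009],
    [0,0,0.009],
    [0,0,0.009]
  ],
  "spin": [0,0,0,0,0]
}}

```text
clock: 10.35
eef_pos: [531.5, -115.9, 227.0]
ee_rot: [-0.349, -3.122, 0.0]
contact_force: [0.6, 0.4, -1.2]
grip_width: 18.8
gripper_force: 68.4
```

{"api": "send_rows", "payload": {
  "fingers": [1,1,1,1,1],
  "slide": [
    [0.004,0,0],
    [0.008,0,0],
    [0.012,0,0],
    [0.016,0,0],
    [0.02,0,0]
  ],
  "spin": [0,0,0,0,0]
}}

```text
clock: 10.85
eef_pos: [511.9, -111.5, 227.2]
ee_rot: [0.349, 3.121, -0.0]
contact_force: [3.9, -1.0, -2.0]
grip_width: 18.7
gripper_force: 68.3
```

{"api": "send_rows", "payload": {
  "fingers": [1,1,1,1,1],
  "slide": [
    [0.004,0,0],
    [0.008,0,0],
    [0.012,0,0],
    [0.016,0,0],
    [0.02,0,0]
  ],
  "spin": [0,0,0,0,0]
}}

```text
clock: 11.35
eef_pos: [492.2, -107.0, 227.1]
ee_rot: [0.349, 3.122, -0.0]
contact_force: [2.7, -0.3, -2.8]
grip_width: 19.1
gripper_force: 68.3
```

{"api": "send_rows", "payload": {
  "fingers": [1,1,1,1,1],
  "slide": [
    [0.004,0,0],
    [0.008,0,0],
    [0.012,0,0],
    [0.016,0,0],
    [0.02,0,0]
  ],
  "spin": [0,0,0,0,0]
}}

```text
clock: 11.85
eef_pos: [472.6, -102.6, 227.0]
ee_rot: [0.349, 3.122, -0.0]
contact_force: [3.2, -1.1, -1.7]
grip_width: 18.7
gripper_force: 68.3
```

{"api": "send_rows", "payload": {
  "fingers": [1,1,1,1,1],
  "slide": [
    [0.004,0,0],
    [0.008,0,0],
    [0.012,0,0],
    [0.016,0,0],
    [0.02,0,0]
  ],
  "spin": [0,0,0,0,0]
}}

```text
clock: 12.35
eef_pos: [453.1, -98.2, 227.0]
ee_rot: [-0.349, -3.122, 0.0]
contact_force: [2.7, -2.5, -2.7]
grip_width: 18.7
gripper_force: 68.4
```

{"api": "send_rows", "payload": {
  "fingers": [1,1,1,1,1],
  "slide": [
    [0.002,0,0],
    [0.004,0,0],
    [0.006,0,0],
    [0.008,0,0],
    [0.009,0,0]
  ],
  "spin": [0,0,0,0,0]
}}

```text
clock: 12.85
eef_pos: [444.5, -96.2, 227.0]
ee_rot: [-0.349, -3.122, 0.0]
contact_force: [3.0, -0.4, -1.7]
grip_width: 18.9
gripper_force: 68.4
```

Moved 89; still only friction force. Continue slowly.

{"api": "send_rows", "payload": {
  "fingers": [1,1,1,1,1],
  "slide": [
    [0.0015,0,0],
    [0.003,0,0],
    [0.0045,0,0],
    [0.006,0,0],
    [0.007,0,0]
  ],
  "spin": [0,0,0,0,0]
}}

```text
clock: 13.35
eef_pos: [437.7, -94.7, 227.0]
ee_rot: [-0.349, -3.122, 0.0]
contact_force: [4.7, -1.6, -2.7]
grip_width: 18.7
gripper_force: 68.3
```

{"api": "send_rows", "payload": {
  "fingers": [1,1,1,1,1],
  "slide": [
    [0.0005,0,0],
    [0.001,0,0],
    [0.0015,0,0],
    [0.002,0,0],
    [0.002,0,0]
  ],
  "spin": [0,0,0,0,0]
}}

```text
clock: 13.85
eef_pos: [437.0, -94.6, 227.4]
ee_rot: [0.348, 3.119, -0.001]
contact_force: [9.1, -1.7, -6.4]
grip_width: 18.9
gripper_force: 68.4
```

{"api": "send_rows", "payload": {
  "fingers": [1,1,1,1,1],
  "slide": [
    [-0.002,0,0],
    [-0.005,0,0],
    [-0.008,0,0],
    [-0.009,0,0],
    [-0.009,0,0]
  ],
  "spin": [0,0,0,0,0]
}}

```text
clock: 14.35
eef_pos: [444.6, -96.2, 226.8]
ee_rot: [-0.349, -3.122, -0.0]
contact_force: [0.3, -0.7, -1.4]
grip_width: 19.0
gripper_force: 68.8
```

{"api": "send_rows", "payload": {
  "fingers": [1,1,1,1,1],
  "slide": [
    [0,0,-0.003],
    [0,0,-0.008],
    [0,0,-0.014],
    [0,0,-0.02],
    [0,0,-0.03]
  ],
  "spin": [0,0,0,0,0]
}}

```text
clock: 14.85
eef_pos: [444.5, -96.2, 257.6]
ee_rot: [-0.349, -3.122, -0.0]
contact_force: [-1.0, -0.9, -0.3]
grip_width: 19.0
gripper_force: 68.8
```

```bash
python3 - <<'E'
from h import *
plan(446.1,214.1,214.5,-115.46)
n="scene"; im,d=eyes.camera(n); im=np.ascontiguousarray(im[...,::-1]); cv2.imwrite("pics/scene3.png",im)
for t in("hook_tip","finger_hole","rack"):
    for r in spotter.pinpoint(t,n)[:2]: print(t,r["conf"],r["pixel"],atz(n,r["pixel"],36))
cv2.imwrite("pics/v7.png",cv2.resize(im[140:220,290:390],None,fx=8,fy=7.5,interpolation=cv2.INTER_CUBIC))
E
```

```text
t 14.85 tcp [444.5 -96.2 257.6] xyaw 167.25 zaxis [-0.  0. -1.] j [-0.37  0.31 -0.56  0.7   0.   -0.15] F [-1.  -0.9 -0.3] w 19.0
d [0.0669 0.303  0.0431] spin -77.29
hook_tip 0.52 [344.0, 189.7] [ 578.87697064 -129.27468053   36.        ]
rack 0.67 [337.3, 181.1] [ 629.10165568 -141.35307399   36.        ]
```

View pics/v7.png

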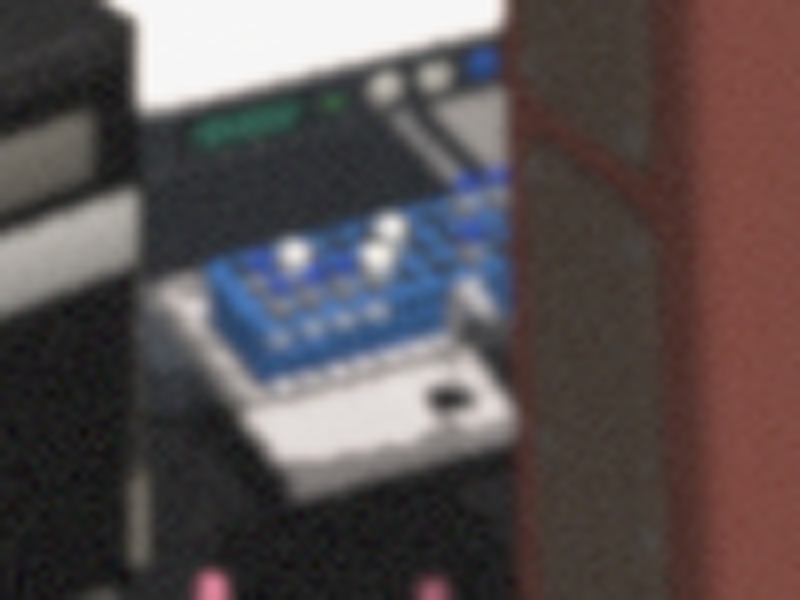

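```bash
python3 - <<'E'
from h import *
sim([444.5,-96.2,257.6],167.25,[430,-100,326],0,1)
sim([430,-100,326],167.25,[436,-105,326],77.3,2)
sim([436,-105,326],-115.46,[446.1,214.1,326],0,2)
E
```

```text
[0.0133, -0.0069, -0.0684] per row [0.0027, -0.0014, -0.0137] spin/row 0.0
[-0.0035, -0.0018, 0.0] per row [-0.0007, -0.0004, 0.0] spin/row -7.73
[-0.0016, -0.0036, 0.0] per row [-0.0003, -0.0007, 0.0] spin/row -7.73
[-0.1462, 0.064, 0.0] per row [-0.0292, 0.0128, 0.0] spin/row 0.0
[-0.1462, 0.064, 0.0] per row [-0.0292, 0.0128, 0.0] spin/row 0.0
```

{"api": "send_rows", "payload": {
  "fingers": [1,1,1,1,1],
  "slide": [
    [0.001,0,-0.01],
    [0.004,-0.001,-0.025],
    [0.008,-0.003,-0.042],
    [0.011,-0.005,-0.058],
    [0.0135,-0.007,-0.0685]
  ],
  "spin": [0,0,0,0,0]
}}

```text
clock: 15.55
eef_pos: [429.8, -100.2, 326.8]
ee_rot: [0.349, 3.121, -0.0]
contact_force: [0.2, 0.3, -1.8]
grip_width: 19.2
gripper_force: 68.8
```

{"api": "send_rows", "payload": {
  "fingers": [1,1,1,1,1],
  "slide": [
    [-0.0005,-0.0005,0],
    [-0.0015,-0.0005,0],
    [-0.002,-0.001,0],
    [-0.003,-0.0015,0],
    [-0.0035,-0.002,0]
  ],
  "spin": [-7,-14.5,-22.5,-30.5,-38.5]
}}

```text
clock: 16.05
eef_pos: [432.8, -102.9, 325.6]
ee_rot: [0.709, -3.06, -0.0]
contact_force: [-0.2, -0.6, -0.9]
grip_width: 19.1
gripper_force: 68.9
```

{"api": "send_rows", "payload": {
  "fingers": [1,1,1,1,1],
  "slide": [
    [-0.0005,-0.0005,0],
    [-0.0005,-0.0015,0],
    [-0.001,-0.002,0],
    [-0.0015,-0.003,0],
    [-0.0015,-0.0035,0]
  ],
  "spin": [-8,-16,-24,-32,-38.8]
}}

```text
clock: 16.55
eef_pos: [435.7, -105.4, 325.6]
ee_rot: [1.685, -2.651, -0.001]
contact_force: [-0.1, 0.2, -0.8]
grip_width: 18.7
gripper_force: 68.9
```

{"api": "send_rows", "payload": {
  "fingers": [1,1,1,1,1],
  "slide": [
    [-0.02,0.0085,0],
    [-0.05,0.022,0],
    [-0.084,0.037,0],
    [-0.118,0.0515,0],
    [-0.146,0.064,0]
  ],
  "spin": [0,0,0,0,0]
}}

```text
clock: 17.05
eef_pos: [440.4, 55.6, 325.7]
ee_rot: [1.678, -2.656, -0.0]
contact_force: [0.0, -0.1, -1.0]
grip_width: 19.5
gripper_force: 68.8
```

{"api": "send_rows", "payload": {
  "fingers": [1,1,1,1,1],
  "slide": [
    [-0.034,0.015,0],
    [-0.068,0.03,0],
    [-0.1,0.044,0],
    [-0.13,0.057,0],
    [-0.146,0.064,0]
  ],
  "spin": [0,0,0,0,0]
}}

```text
clock: 17.55
eef_pos: [445.4, 215.5, 325.6]
ee_rot: [-1.68, 2.655, 0.001]
contact_force: [0.8, -0.8, -1.2]
grip_width: 19.1
gripper_force: 68.8
```

```bash
python3 - <<'E'
from h import *
plan(446.1,214.1,214.5,-115.46)
n="scene"; im,d=eyes.camera(n); im=np.ascontiguousarray(im[...,::-1]); cv2.imwrite("pics/scene4.png",im)
cv2.imwrite("pics/v8.png",cv2.resize(im[170:290,210:350],None,fx=5,fy=5,interpolation=cv2.INTER_CUBIC))
E
```

```text
t 17.55 tcp [445.4 215.5 325.6] xyaw -115.35 zaxis [-0.  0. -1.] j [ 0.3   0.3  -0.37  0.91  0.   -0.83] F [ 0.8 -0.8 -1.2] w 19.1
d [ 0.001  -0.0012  0.1111] spin 0.11
```

View pics/v8.png

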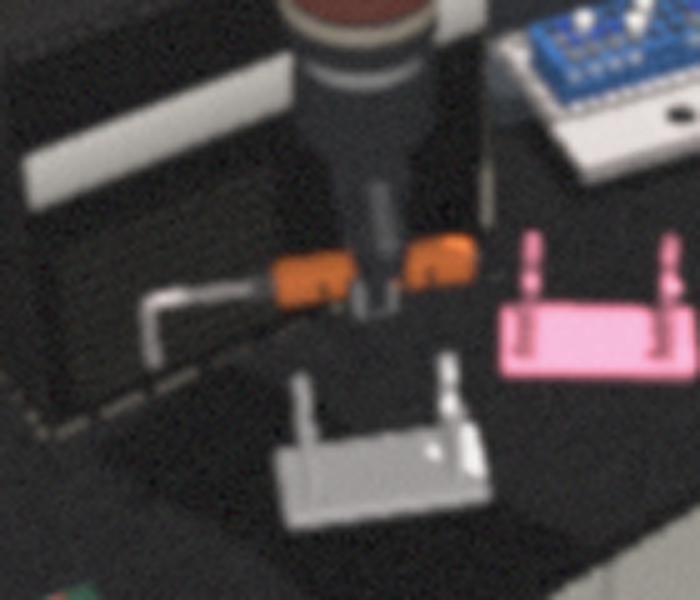

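{"api": "send_rows", "payload": {
  "fingers": [1,1,1,1,1],
  "slide": [
    [0.001,-0.001,0.02],
    [0.001,-0.001,0.045],
    [0.001,-0.001,0.068],
    [0.001,-0.001,0.08],
    [0.001,-0.001,0.088]
  ],
  "spin": [0,0,0,0,0]
}}

```text
clock: 18.1
eef_pos: [445.8, 211.5, 236.5]
ee_rot: [1.676, -2.655, -0.001]
contact_force: [0.7, 0.4, -1.5]
grip_width: 18.9
gripper_force: 68.8
```

{"api": "send_rows", "payload": {
  "fingers": [1,1,1,1,1],
  "slide": [
    [0,0,0.005],
    [0,0,0.01],
    [0,0,0.015],
    [0,0,0.019],
    [0,0,0.0215]
  ],
  "spin": [0,0,0,0,0]
}}

```text
clock: 18.6
eef_pos: [446.1, 212.0, 215.8]
ee_rot: [1.678, -2.656, -0.0]
contact_force: [-2.6, 1.0, 1.2]
grip_width: 18.9
gripper_force: 69.0
```

{"api": "send_rows", "payload": {
  "fingers": [1,1,0.9,0.75,0.6],
  "slide": [
    [0,0,0.001],
    [0,0,0.001],
    [0,0,0.001],
    [0,0,0.001],
    [0,0,0.001]
  ],
  "spin": [0,0,0,0,0]
}}

```text
clock: 19.1
eef_pos: [446.7, 212.1, 215.4]
ee_rot: [-1.677, 2.655, -0.001]
contact_force: [-0.2, -0.1, -0.1]
grip_width: 33.3
gripper_force: 0.0
```

{"api": "send_rows", "payload": {
  "fingers": [0.4,0.2,0,0,0],
  "slide": [
    [0,0,0],
    [0,0,0],
    [0,0,0],
    [0,0,0],
    [0,0,0]
  ],
  "spin": [0,0,0,0,0]
}}

```text
clock: 19.6
eef_pos: [446.2, 212.0, 215.0]
ee_rot: [-1.677, 2.656, -0.0]
contact_force: [-0.5, -0.2, -0.1]
grip_width: 85.2
gripper_force: 0.0
```

{"api": "send_rows", "payload": {
  "fingers": [0,0,0,0,0],
  "slide": [
    [0,0,-0.01],
    [0,0,-0.03],
    [0,0,-0.06],
    [0,0,-0.1],
    [0,0,-0.13]
  ],
  "spin": [0,0,0,0,0]
}}

```text
clock: 20.1
eef_pos: [446.2, 212.0, 347.9]
ee_rot: [-1.677, 2.655, -0.001]
contact_force: [1.5, -0.6, 0.5]
grip_width: 85.3
gripper_force: 0.0
```

```bash
python3 - <<'E'
from h import *
plan(446.1,214.1,214.5,-115.46)
n="scene"; im,d=eyes.camera(n); im=np.ascontiguousarray(im[...,::-1]); cv2.imwrite("pics/scene5.png",im)
for t,z in(("hook_tip",11),("hook_grip",60)):
    for r in spotter.pinpoint(t,n)[:1]: print(t,r["conf"],r["pixel"],atz(n,r["pixel"],z))
cv2.imwrite("pics/v9.png",cv2.resize(im[150:290,210:370],None,fx=4.2,fy=4.2,interpolation=cv2.INTER_CUBIC))
E
```

```text
t 20.1 tcp [446.2 212.  347.9] xyaw -115.45 zaxis [ 0.002  0.001 -1.   ] j [ 0.3   0.27 -0.33  0.96  0.   -0.83] F [ 1.5 -0.6  0.5] w 85.3
d [-0.0017  0.0011  0.1334] spin 0.01
hook_grip 0.58 [282.8, 249.8] [453.40373889 213.98723595  60.        ]
```

View pics/v9.png

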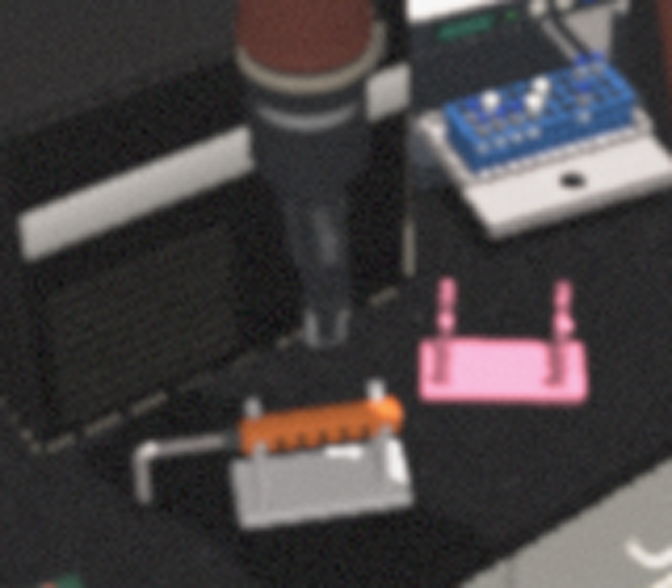

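```bash
python3 - <<'E'
from h import *
im=cv2.imread("pics/scene5.png"); g=im.mean(2); v,u=np.mgrid[:400,:640]
w=np.clip(130-g,0,None)*(np.hypot(u-345.7,v-192.4)<5); c=((w*u).sum()/w.sum(),(w*v).sum()/w.sum())
h=atz("scene",c,33); print(h, np.hypot(*(h-np.array([650.25,-145.46,33]))[:2]))
print(job_done())
E
```

```text
[ 566.27598259 -126.37772225   33.        ] 86.1148589023544
the job is handed in; nothing more can be done
None
```

The job is handed in, with no result shown. The tray is at its stop, about 86 mm out from where it started by the camera. The rack is standing in the tray, and the hook is back in both notches of its rest. The clock read about 20 s of the 54 s allowed.

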